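# Slide the clamp strap home and tighten its wing nut with fingertip strokes

### The job

The steel rack is held to the plank shelf by two toe clamps, and one has come undone: its strap is drawn back towards the robot and its wing nut stands high on its stud. With a fingertip, push that strap by its upturned tab fully home under the rack's front bar, then screw its wing nut clockwise (seen from above) all the way down until it stops, by repeated fingertip strokes against its wings. Only push: do not take the nut, its wings or the tab between the fingers, leave the other clamp tight, and leave the jars, the steel glass and the colander standing where they are.

Things in the scene. Friction and masses are not known exactly. Their poses are not given: they have to be found in the camera images.
- rack: Fixed steel rack, 460 mm along its y; origin at plank level, x points away from the robot. Front bar (10 mm round, 22 to 32 mm above the plank) along y at x = -100 mm, with wires at y = 0 and +-230 mm to the tray (x from -25 to 135 mm, top 60 mm high); end hoops 104 mm high; a fixed flap hangs on the far side. The clamps' studs stand at x = -140, y = +130 and -130 mm; which one is undone varies.
- loose_hub (a point): Point on the vertical axis of the undone clamp's steel wing nut, at mid-height of its wings, which stand along this point's own +x and -x and turn with it, out to 30 mm from the axis. Hub 20 mm wide, 15 mm high, underside 16 mm below this point. The stud (9 mm thick) ends 52 mm above the plank. This point is 26.5 mm above the plank when fully down, 6 mm higher per turn undone.
- loose_wing_a (a point): Middle of one wing of the undone nut, 20 mm from the axis. Each wing is 6 mm thick; up to 20 mm from the axis it spans 11 mm below to 4 mm above this height, its ends (19 to 30 mm from the axis) 9 mm below to 12 mm above.
- loose_wing_b (a point): Middle of the opposite, equal wing of the undone nut, 20 mm from the axis.
- loose_nut (a joint): Turning of the undone nut in rad, growing clockwise seen from above; 7.85 is fully down against its stop, 0 the most undone. It starts between 0 and 1.5, turns easily (about 2 N at a wing) and stays where left.
- loose_tab (a point): Centre of the upturned tab (4 mm thick along x, 34 mm wide, 4 to 18 mm above the plank) at the robot-side end of the undone clamp's strap. Its x points to the rack, the way the strap slides home. It is 75 mm short of the stud axis when drawn back, 50 mm when home. The strap (30 mm wide, top 9 mm above the plank) runs from it to the rack on a base plate 4 mm high, which starts 68 mm short of the stud.
- loose_strap (a joint): Slide of the undone clamp's strap in m: 0 drawn back, 0.025 fully home at its stop. Starts 0 to 0.006; about 2 N moves it and it stays where left.
- tight_hub (a point): Point on the vertical axis of the done-up clamp's steel wing nut, at mid-height of its wings, which stand along this point's own +x and -x and turn with it, out to 30 mm from the axis. Hub 20 mm wide, 15 mm high, underside 16 mm below this point. The stud (9 mm thick) ends 52 mm above the plank. This point is 26.5 mm above the plank when fully down, 6 mm higher per turn undone.
- tight_wing_a (a point): Middle of one wing of the done-up nut, 20 mm from the axis. Each wing is 6 mm thick; up to 20 mm from the axis it spans 11 mm below to 4 mm above this height, its ends (19 to 30 mm from the axis) 9 mm below to 12 mm above.
- tight_wing_b (a point): Middle of the opposite, equal wing of the done-up nut, 20 mm from the axis.
- tight_nut (a joint): Turning of the done-up nut in rad, growing clockwise seen from above; 7.85 is fully down against its stop, 0 the most undone. It starts at its stop, stiff.
- tight_tab (a point): Centre of the upturned tab (4 mm thick along x, 34 mm wide, 4 to 18 mm above the plank) at the robot-side end of the done-up clamp's strap. Its x points to the rack, the way the strap slides home. It is 75 mm short of the stud axis when drawn back, 50 mm when home. The strap (30 mm wide, top 9 mm above the plank) runs from it to the rack on a base plate 4 mm high, which starts 68 mm short of the stud.
- tight_strap (a joint): Slide of the done-up clamp's strap in m: 0 drawn back, 0.025 fully home at its stop. Home and held tight.
- jar_a: Capped glass jar, loose on the rack's tray, 68 mm wide, 80 mm high, origin at the centre of its underside. Leave alone.
- jar_b: A second, equal jar on the tray. Leave alone.
- glass: Open stainless steel glass standing on the plank between the clamps, 64 mm wide, 90 mm high, origin at the centre of its underside. Leave alone.
- colander: Orange plastic colander standing on the plank at the rack's left end, 160 mm across, 219 mm over its two lugs along its x, 70 mm high, origin at the centre of its underside. Leave alone.
Things that resemble listed ones, but are neither listed nor needed, are in the scene too. What is shaped like the part that bears loose_hub but purple is not meant. Leave any turquoise look-alike of the part that bears tight_hub alone.

How it is judged:
By the outcome, as a careful person would: the job done as asked, in the order asked, and still so for the second after the job is handed in, with the robot touching nothing.
It also fails if it takes over 64 s, if anything falls off the work surface, if the arm or the gripper's body presses on something with over 40 N, if the wrist force passes 120 N, or if a joint passes its speed limit or range.

### The arm

A 6-joint arm with a two-finger parallel gripper is mounted at the origin on the work surface. World frame = base frame: x ahead of the robot, y to its left, z up, the work surface at z = 0. Lengths are in m, angles in rad, forces in N, time in s.
With the tool pointing down it reaches from about 0.35 to 0.775 m from the base axis. Payload 7.3 kg.
Tool frame: the origin (TCP) lies between the finger pads; the fingertips stand 8 mm ahead of it and the grasp point (between the pads) lies 11 mm behind it (robot.nose_length is the distance from the TCP to the fingertips, in m); z points along the fingers, y is the line along which they close (so a half turn about z gives the same grasp; the last joint's range is limited). The gripper opens to 92 mm and grips with 3 to 60 N. Pads are 19 mm wide; open, the fingers measure 130 mm over their backs; the gripper's body (75 mm by 190 mm) begins 47 mm behind the grasp point.
Start: joints at [-0.146, 0.342, 1.524, -0, 1.275, -0.146], TCP at [0.525, 0, 0.235] pointing down, gripper open.
Joint ranges: [-2.53, 2.53], [-0.77, 2.02], [0.04, 2.7], [-1, 4.14], [0.28, 2.66], [-3.11, 3.11]. Speed limits (rad/s): [2.57, 2.57, 3.14, 3.14, 3.14, 3.14].

### API

Orientations are given as [roll, pitch, yaw] about the fixed x, y, z axes, in that order (R = Rz(yaw) Ry(pitch) Rx(roll)).
In Python, from cell import robot gives the robot as it stands. The module is installed in compiled form; this text tells all that it offers.
- The arm moves only by the shell command python3 -m jog 'ROWS' [FORCE]. ROWS is JSON, a list that holds one entry, the list of rows, each a list of 5 numbers: the gripper's target within -1 to 1 (fully open at 1, half-way at 0, shut at -1), then the shift along the tool's x, y, z in m, then the turn about the tool's z in rad. A call has 1 to 5 rows; each row is the pose to reach, as a shift and turn from the pose commanded when the call began, along the tool's axes at that moment; what a row does not reach only later rows make up. A row lasts 1/12 s, in which the tool goes at most 41.7 mm and 7.16 degrees, less where a joint would pass 70% of its speed; a pose out of reach is approached as far as the arm can. A call with a gripper value outside its range is refused whole. The fingers move at their own pace and stop on an object; FORCE is the grip in N (left out, the last holds). Time passes only in rows, so rows that repeat a pose let the fingers close. It gives the time, the measured TCP pose, the force, the opening and the grip force at its end, in the units of the state.
- robot.observe(): the state, without advancing time (a new reading comes with each control period).
- robot.read_camera(name): name is "scene" or "side" or "wrist"; returns the picture (384x512x3 uint8, red, green, blue); there is no depth.
- robot.camera_model(name): a dict with "camera_matrix" (3x3 intrinsics, pixels), "position" and "attitude" of the camera in the world; the wrist camera has in their place "mount" (4x4, takes a point from camera to tool coordinates, whose origin is the TCP and whose axes are the flange's). Camera axes: x right, y down, z forward; pixel columns grow to the right and rows downward; lengths in m; the calibration is good to about 2 mm. The wrist camera is an equidistant fisheye: a pixel r from the principal point sees the ray r / f radians off the axis. A picture is of the moment at which its call begins: read the wrist's pose just before it. camera_model takes no time and is no camera call.
- robot.hand_in(): hands the job in; it is judged then, once.
The state is a dict: "time": time; "qpos": joint angles; "qvel": joint speeds; "joint_efforts": joint torques, N m; "tool_pos": TCP position; "tool_rot": TCP orientation; "contact_force": force on the tool from outside, world axes, zero at the start; "torque": the same for the moment, N m; "opening": finger opening in m; "grip_force": force on a finger pad.
Only numpy, scipy, OpenCV 4.12 (cv2) and the standard library are available. Lean on these libraries where they do the work, as an engineer would, in place of code of your own. Each camera call takes 0.05 s, during which the arm holds its last target. There are 200 camera calls.

## Working session

There is one attempt and no reset: what is moved stays moved. The work goes in short steps, Python scripts to look and compute and a shell command to move; the robot and the scene stay as the last step left them, time stands still between calls to the robot, and variables do not carry over. Pictures are saved under pics/ and viewed, at most 10 in all, crops included, and the job is handed in when it is done.

```bash
mkdir -p pics; python3 - <<'E'
from cell import robot
import cv2,numpy as np
s=robot.observe();print(s)
for n in("scene","side","wrist"):
    im=robot.read_camera(n);cv2.imwrite(f"pics/{n}0.png",im[...,::-1]);m=robot.camera_model(n);print(n,{k:np.round(v,4).tolist() if not isinstance(v,str) else v for k,v in m.items()})
a=cv2.imread("pics/scene0.png");b=cv2.imread("pics/side0.png")
cv2.imwrite("pics/s1.png",cv2.resize(a,(800,600),interpolation=cv2.INTER_CUBIC))
cv2.imwrite("pics/s2.png",cv2.resize(b,(800,600),interpolation=cv2.INTER_CUBIC))
E
```

```text
{'time': 0.0, 'qpos': array([-1.46023021e-01,  3.42727965e-01,  1.52502958e+00,  5.37299466e-06,
        1.27542303e+00, -1.45944627e-01]), 'qvel': array([ 0.00014235, -0.00111926, -0.00064454, -0.0009942 ,  0.00054833,
       -0.000481  ]), 'joint_efforts': array([ 7.61924657e-04, -4.31245601e+01, -2.44219762e+01,  7.17750052e-02,
        5.59406646e-02, -1.04314388e-04]), 'tool_pos': array([5.24591695e-01, 7.18332066e-05, 2.34037866e-01]), 'tool_rot': array([-3.14002237e+00, -2.36008899e-04,  1.57071618e+00]), 'contact_force': array([-0.09661276, -0.46215752, -0.92944358]), 'torque': array([-0.01841643,  0.02786418,  0.01749826]), 'grip_force': 0.0, 'opening': 0.0918735395357455}
scene {'camera_matrix': [[439.4981, 0.0, 248.2161], [0.0, 439.4981, 188.6508], [0.0, 0.0, 1.0]], 'position': [1.1342, -0.2307, 0.832], 'attitude': [-2.4851, -0.0103, 1.1543]}
side {'camera_matrix': [[459.215, 0.0, 256.5239], [0.0, 459.215, 190.8669], [0.0, 0.0, 1.0]], 'position': [0.3867, 0.7573, 0.7542], 'attitude': [-2.2957, -0.0, -2.8422]}
wrist {'camera_matrix': [[297.3186, 0.0, 253.4294], [0.0, 297.3186, 195.3437], [0.0, 0.0, 1.0]], 'mount': [[0.0004, -0.9597, -0.281, 0.0749], [1.0, 0.0003, 0.0002, 0.0015], [-0.0001, -0.281, 0.9597, -0.1521], [0.0, 0.0, 0.0, 1.0]]}
```

View pics/s1.png

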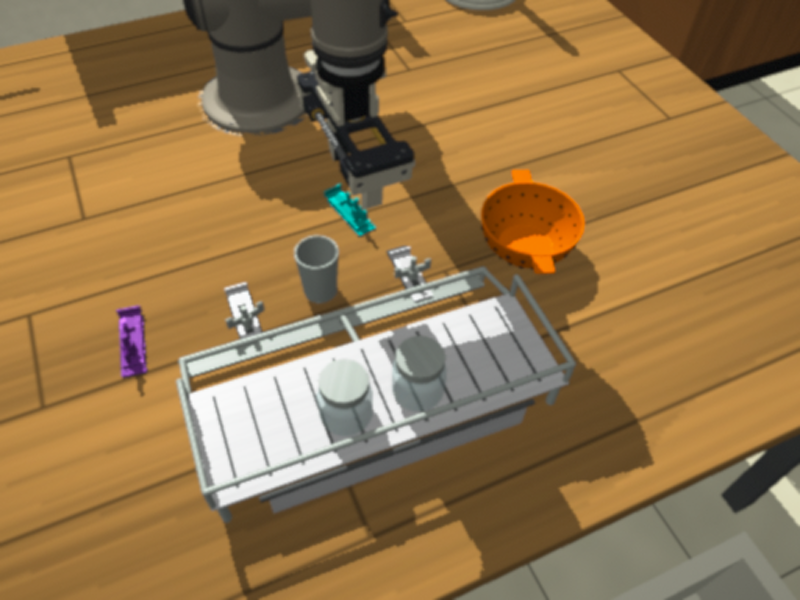

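View pics/wrist0.png

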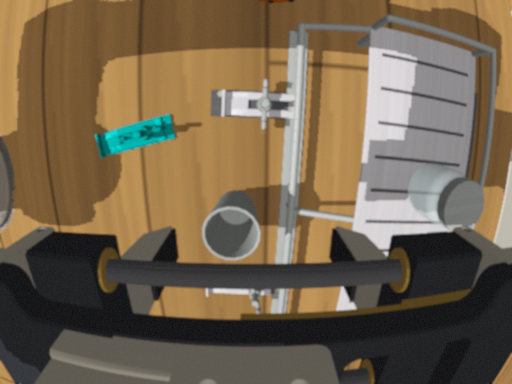

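The scene view shows the two steel clamps at about (240,310) and (410,272), with the purple look-alike at (132,342) and the turquoise one at (350,210). I need enlarged crops to see which clamp is loose.

```bash
python3 - <<'E'
import cv2,numpy as np
s=cv2.imread("pics/scene0.png");w=cv2.imread("pics/wrist0.png")
def c(im,x,y,w_,h,W,H):return cv2.resize(im[y:y+h,x:x+w_],(W,H),interpolation=cv2.INTER_CUBIC)
# scene px = view*0.64
A=c(s,135,175,50,50,400,400);B=c(s,237,150,50,50,400,400)
C=c(w,200,70,110,55,800,400)
cv2.imwrite("pics/c1.png",np.vstack([np.hstack([A,B])]))
cv2.imwrite("pics/c2.png",C)
E
```

```text
(no output)
```

View pics/c1.png

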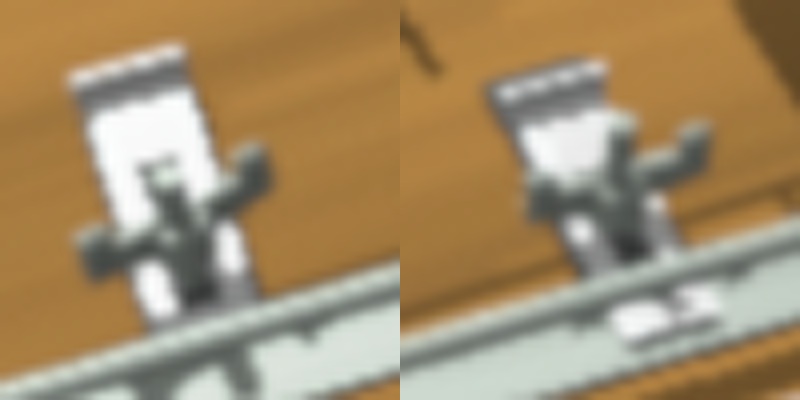

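View pics/s2.png

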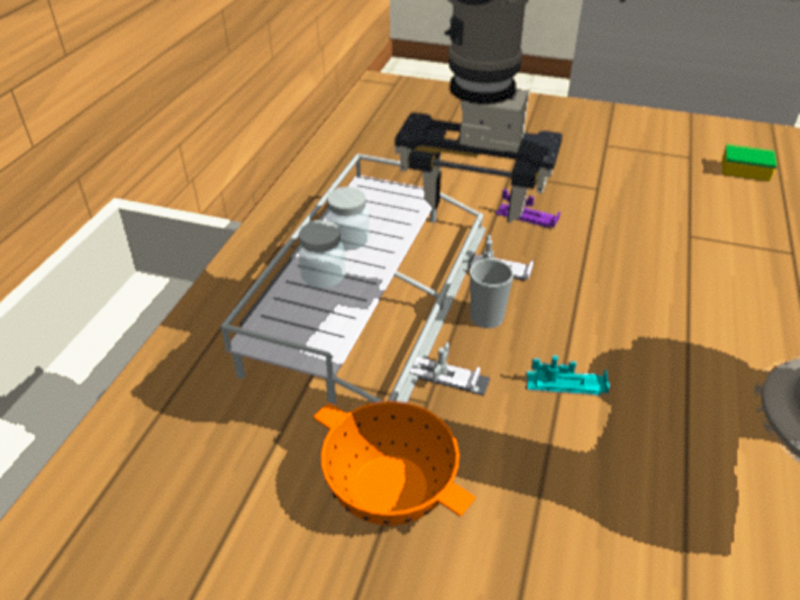

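The choice is the left clamp in the scene view, at (240,310). Its tab is far back, and no toe shows past the bar. The right clamp at (410,272) has its toe under the bar and a long stud above the nut, so it is tight. The purple clamp at (132,342) and the turquoise one at (350,210) are decoys.

```bash
cat > h.py <<'E'
from cell import robot
import numpy as np
from scipy.spatial.transform import Rotation as R
def pix(n,u,v,z,s=None):
    m=robot.camera_model(n);K=m["camera_matrix"]
    d=np.array([(u-K[0][2])/K[0][0],(v-K[1][2])/K[1][1]])
    if n=="wrist":
        r=np.hypot(*d);ray=np.r_[d/r*np.sin(r),np.cos(r)]
        T=np.array(m["mount"]);Rt=R.from_euler("xyz",s["tool_rot"]).as_matrix()
        p=s["tool_pos"]+Rt@T[:3,3];ray=Rt@T[:3,:3]@ray
    else:
        p=np.array(m["position"]);ray=R.from_euler("xyz",m["attitude"]).as_matrix()@np.r_[d,1]
    return p+ray*(z-p[2])/ray[2]
E
python3 - <<'E'
from h import *
s=robot.observe()
def S(l,u,v,z):print(l,pix("scene",u,v,z).round(4))
S("tstud",264.5,165,.052);S("lstud",155,196,.052)
S("lwA",146.9,206.9,.06);S("lwB",166.9,195.6,.06)
S("ltab1",143.75,185,.018);S("ltab2",158.1,180.6,.018)
S("ttab1",249,161,.018);S("ttab2",262.7,158.5,.018)
print("tight wrist",pix("wrist",264,104,.052,s))
for l,u,v in(("tstud",445,348),("lstud",488,240)):print(l,pix("side",u*.64,v*.64,.052).round(4))
print("glass",pix("scene",317*.64,298*.64,0),pix("wrist",231,232,.09,s))
E
```

```text
tstud [0.539  0.0831 0.052 ]
lstud [ 0.5248 -0.1772  0.052 ]
lwA [ 0.5522 -0.2019  0.06  ]
lwB [ 0.5403 -0.1536  0.06  ]
ltab1 [ 0.4567 -0.1898  0.018 ]
ltab2 [ 0.4573 -0.1551  0.018 ]
ttab1 [0.4863 0.0672 0.018 ]
ttab2 [0.4922 0.1016 0.018 ]
tight wrist [0.53772649 0.08247127 0.052     ]
tstud [0.5324 0.0801 0.052 ]
lstud [ 0.5273 -0.1783  0.052 ]
glass [ 0.51417152 -0.06491241  0.        ] [ 0.50176199 -0.05330237  0.09      ]
```

The left and right studs come out 0.26 m apart, which matches the given spacing. The rack yaw is about -0.04. I'll move in for one close look at the loose clamp.

```bash
python3 -m jog '[[[1,-0.035,-0.01,0.005,0],[1,-0.07,-0.02,0.01,0],[1,-0.105,-0.035,0.02,0],[1,-0.14,-0.045,0.03,0],[1,-0.175,-0.055,0.035,0]]]'; python3 -m jog '[[[1,-0.03,-0.01,0.015,0],[1,-0.06,-0.02,0.03,0],[1,-0.08,-0.03,0.04,0],[1,-0.08,-0.03,0.04,0]]]'
python3 - <<'E'
from h import *
import cv2,json
s=robot.observe();im=robot.read_camera("wrist");print(s["tool_pos"],s["tool_rot"])
json.dump({k:list(s[k]) for k in("tool_pos","tool_rot")},open("v1.json","w"))
cv2.imwrite("pics/w1.png",im[...,::-1]);cv2.imwrite("pics/w1b.png",cv2.resize(im[...,::-1],(800,600),interpolation=cv2.INTER_CUBIC))
E
```

```text
time: 0.57
tool_pos: [0.4686, -0.176, 0.1986]
tool_rot: [-3.14, -0.001, 1.571]
contact_force: [0.8, -0.2, 0.1]
opening: 0.0917
grip_force: 0.0
time: 0.9
tool_pos: [0.4374, -0.2577, 0.1574]
tool_rot: [-3.138, -0.001, 1.567]
contact_force: [-0.4, 0.5, 0.7]
opening: 0.0918
grip_force: 0.0
[ 0.43742995 -0.25770428  0.15738059] [-3.13782172e+00 -1.48199061e-03  1.56690966e+00]
```

View pics/w1b.png

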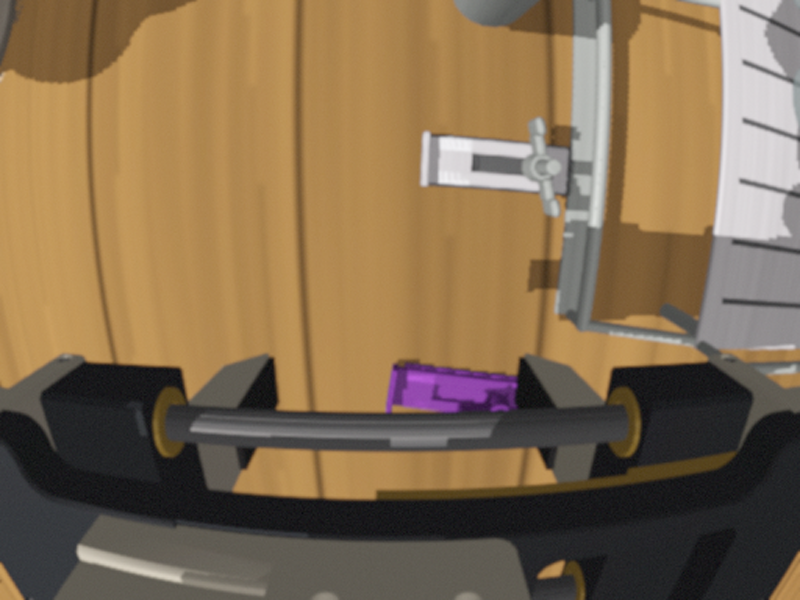

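The close view shows the loose clamp. The stud tip is at (546,166), the wing ends at (537,122) and (552,212), and the tab's top edge runs from (427,132) to (425,186). The purple decoy is well away, around (455,388).

```bash
python3 - <<'E'
from h import *
import json
s={k:np.array(v) for k,v in json.load(open("v1.json")).items()}
for l,u,v,z in(("stud",546,166,.052),("wA",537,122,.043),("wB",552,212,.043),("tab1",427,132,.018),("tab2",425,186,.018),("bar1",605,30,.032),("bar2",594,250,.032),("purp",455,388,.0)):print(l,pix("wrist",u*.64,v*.64,z,s).round(4))
E
```

```text
stud [ 0.5235 -0.1764  0.052 ]
wA [ 0.5206 -0.1504  0.043 ]
wB [ 0.5312 -0.2034  0.043 ]
tab1 [ 0.4579 -0.1568  0.018 ]
tab2 [ 0.4567 -0.1908  0.018 ]
bar1 [ 0.5715 -0.0827  0.032 ]
bar2 [ 0.5656 -0.2273  0.032 ]
purp [ 0.482  -0.3375  0.    ]
```

```bash
python3 -m jog '[[[1,0.03,-0.025,0,0.04],[1,0.06,-0.05,0,0.04],[1,0.087,-0.06,0.01,0.04],[1,0.087,-0.06,0.045,0.04],[1,0.087,-0.06,0.085,0.04]]]'; python3 -m jog '[[[1,0,0,0.03,0],[1,0,0,0.053,0],[1,0,0,0.053,0],[1,0,0,0.053,0]]]'
python3 - <<'E'
from h import *
import cv2
s=robot.observe();print(s["tool_pos"],s["tool_rot"],s["contact_force"])
a=robot.read_camera("side")[...,::-1];b=robot.read_camera("wrist")[...,::-1]
cv2.imwrite("pics/t1.png",np.hstack([cv2.resize(a[110:250,250:400],(400,373),interpolation=cv2.INTER_CUBIC),cv2.resize(b[60:340,180:480],(400,373),interpolation=cv2.INTER_CUBIC)]))
E
```

```text
time: 1.37
tool_pos: [0.3818, -0.1671, 0.0765]
tool_rot: [3.135, 0.004, 1.533]
contact_force: [1.4, -0.2, -0.4]
opening: 0.0919
grip_force: 0.0
time: 1.7
tool_pos: [0.38, -0.1671, 0.0216]
tool_rot: [-3.14, -0.001, 1.532]
contact_force: [0.6, 0.2, 0.3]
opening: 0.092
grip_force: 0.0
[ 0.3800153  -0.1671115   0.02163426] [-3.13993998e+00 -1.25517162e-03  1.53171908e+00] [0.61230084 0.24267472 0.28696916]
```

View pics/t1.png

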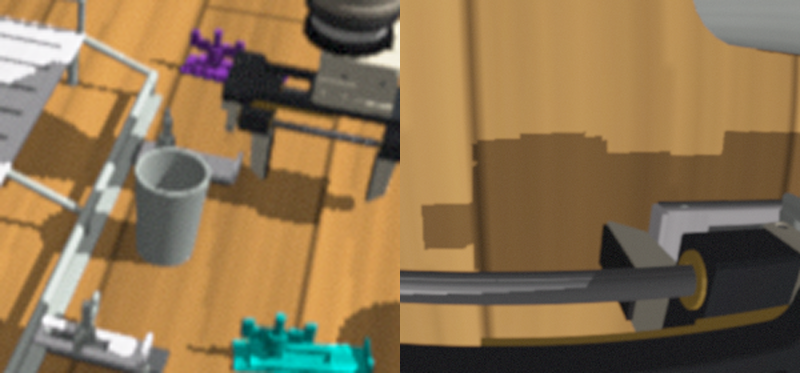

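The finger is just short of the tab, whose top edge is at (660,207) in the crop. I'll lower 4 mm and push.

```bash
python3 -m jog '[[[1,-0.003,0.004,0.004,0],[1,-0.003,0.008,0.004,0],[1,-0.003,0.012,0.004,0],[1,-0.003,0.016,0.004,0],[1,-0.003,0.020,0.004,0]]]'; python3 -m jog '[[[1,0,0.002,0,0],[1,0,0.004,0,0],[1,0,0.004,0,0]]]';python3 -m jog '[[[1,0,0.002,0,0],[1,0,0.003,0,0],[1,0,0.003,0,0]]]'
```

```text
time: 2.22
tool_pos: [0.4004, -0.172, 0.0181]
tool_rot: [3.141, 0.0, 1.531]
contact_force: [-1.8, -1.9, 2.5]
opening: 0.0917
grip_force: 1.8
time: 2.47
tool_pos: [0.4045, -0.1722, 0.018]
tool_rot: [3.14, 0.001, 1.531]
contact_force: [-1.2, -1.0, 3.3]
opening: 0.092
grip_force: 1.4
time: 2.72
tool_pos: [0.4072, -0.1722, 0.0179]
tool_rot: [3.141, 0.0, 1.531]
contact_force: [-0.9, -1.8, 3.8]
opening: 0.092
grip_force: 2.0
```

```bash
for i in 1 2 3; do :; done; python3 -m jog '[[[1,0,0.001,-0.001,0],[1,0,0.002,-0.001,0],[1,0,0.002,-0.001,0]]]';python3 -m jog '[[[1,0,0.001,0,0],[1,0,0.002,0,0],[1,0,0.002,0,0]]]';python3 -m jog '[[[1,0,0.001,0,0],[1,0,0.002,0,0],[1,0,0.002,0,0]]]'
```

```text
time: 2.97
tool_pos: [0.4086, -0.1719, 0.0185]
tool_rot: [-3.141, -0.001, 1.531]
contact_force: [-2.6, -1.5, 1.1]
opening: 0.0919
grip_force: 1.1
time: 3.22
tool_pos: [0.4108, -0.1721, 0.0186]
tool_rot: [-3.141, -0.0, 1.531]
contact_force: [-1.6, -0.3, 1.0]
opening: 0.0919
grip_force: 0.8
time: 3.47
tool_pos: [0.4129, -0.1722, 0.0186]
tool_rot: [-3.141, -0.0, 1.531]
contact_force: [-1.9, 0.6, -0.6]
opening: 0.0918
grip_force: 0.6
```

```bash
for i in 1; do :; done; python3 -m jog '[[[1,0,0.001,0,0],[1,0,0.002,0,0],[1,0,0.002,0,0]]]';python3 -m jog '[[[1,0,0.001,0,0],[1,0,0.002,0,0],[1,0,0.002,0,0]]]'
python3 - <<'E'
from h import *
import cv2
s=robot.observe();print(s["tool_pos"],s["contact_force"])
a=robot.read_camera("scene")[...,::-1];b=robot.read_camera("wrist")[...,::-1]
cv2.imwrite("pics/t2.png",np.hstack([cv2.resize(a[160:240,120:200],(400,400),interpolation=cv2.INTER_CUBIC),cv2.resize(b[150:300,290:440],(400,400),interpolation=cv2.INTER_CUBIC)]))
E
```

```text
time: 3.72
tool_pos: [0.415, -0.1723, 0.0187]
tool_rot: [3.142, -0.0, 1.531]
contact_force: [-1.8, -0.2, 0.2]
opening: 0.0917
grip_force: 0.7
time: 3.97
tool_pos: [0.4171, -0.1724, 0.0187]
tool_rot: [3.141, 0.0, 1.531]
contact_force: [-1.2, 1.3, 0.3]
opening: 0.0916
grip_force: 0.7
[ 0.41709084 -0.17244709  0.018748  ] [-1.22222369  1.27686835  0.29170362]
```

View pics/t2.png

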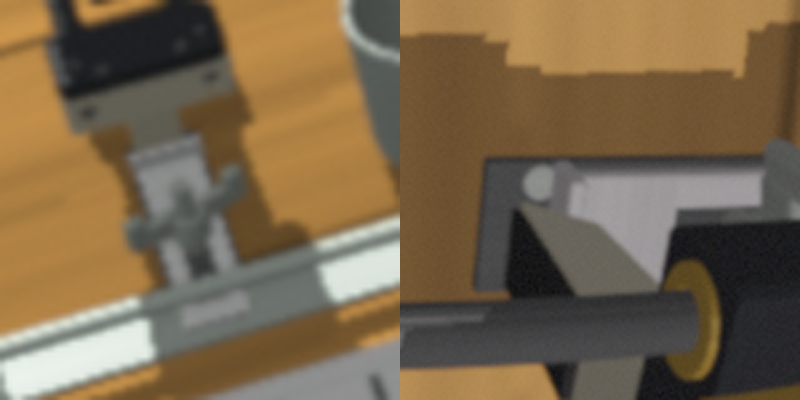

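The strap's toe now shows under the bar at (215,310), and the finger is against the tab. I'll push on until it meets the stop.

```bash
python3 -m jog '[[[1,0,0.001,0,0],[1,0,0.002,0,0],[1,0,0.002,0,0]]]';python3 -m jog '[[[1,0,0.001,0,0],[1,0,0.002,0,0],[1,0,0.002,0,0]]]';python3 -m jog '[[[1,0,0.001,0,0],[1,0,0.001,0,0]]]'
```

```text
time: 4.32
tool_pos: [0.4177, -0.1723, 0.0186]
tool_rot: [-3.139, -0.001, 1.531]
contact_force: [-7.4, -1.1, 4.0]
opening: 0.0918
grip_force: 3.9
time: 4.57
tool_pos: [0.418, -0.1722, 0.0185]
tool_rot: [-3.136, -0.002, 1.531]
contact_force: [-14.5, -4.1, 7.9]
opening: 0.0914
grip_force: 8.1
time: 4.73
tool_pos: [0.4181, -0.1721, 0.0185]
tool_rot: [-3.134, -0.002, 1.531]
contact_force: [-19.3, -4.7, 10.7]
opening: 0.0918
grip_force: 10.3
```

The strap met its stop, with force rising to 19 N and no motion. The fingertip's outer face is therefore about 55 mm from the TCP. I'll back off and raise.

```bash
python3 -m jog '[[[1,0,-0.02,0,0],[1,0,-0.02,-0.028,0],[1,0,-0.02,-0.028,0],[1,0,-0.02,-0.028,0]]]'
```

```text
time: 5.07
tool_pos: [0.4034, -0.1729, 0.0479]
tool_rot: [3.137, 0.002, 1.53]
contact_force: [1.2, 0.4, -1.1]
opening: 0.0916
grip_force: 0.0
```

```bash
python3 -m jog '[[[1,0.024,0.01,0.002,0],[1,0.024,0.03,0.002,0],[1,0.024,0.046,0.002,0],[1,0.024,0.046,0.002,0]]]'; python3 -m jog '[[[1,0,0.005,0,0],[1,0,0.010,0,0],[1,0,0.015,0,0],[1,0,0.02,0.001,0],[1,0,0.026,0.001,0]]]'
python3 -m jog '[[[1,0,0,0,0]]]'
python3 - <<'E'
from h import *
import cv2
s=robot.observe();print(s["tool_pos"],s["contact_force"])
a=robot.read_camera("scene")[...,::-1];b=robot.read_camera("wrist")[...,::-1]
cv2.imwrite("pics/t3.png",np.hstack([cv2.resize(a[160:240,120:200],(400,400),interpolation=cv2.INTER_CUBIC),cv2.resize(b[150:300,290:440],(400,400),interpolation=cv2.INTER_CUBIC)]))
E
```

```text
time: 5.4
tool_pos: [0.4522, -0.1502, 0.0445]
tool_rot: [3.138, 0.001, 1.532]
contact_force: [0.3, -1.5, 0.5]
opening: 0.0916
grip_force: 0.0
time: 5.82
tool_pos: [0.4745, -0.1507, 0.0435]
tool_rot: [-3.141, -0.0, 1.53]
contact_force: [-2.3, -0.4, 1.0]
opening: 0.0915
grip_force: 1.4
time: 5.9
tool_pos: [0.4757, -0.1512, 0.0438]
tool_rot: [3.141, 0.001, 1.531]
contact_force: [-1.1, 0.9, 0.6]
opening: 0.0921
grip_force: 0.5
[ 0.47569961 -0.15117246  0.04375295] [-1.08510982  0.93133088  0.5724735 ]
```

View pics/t3.png

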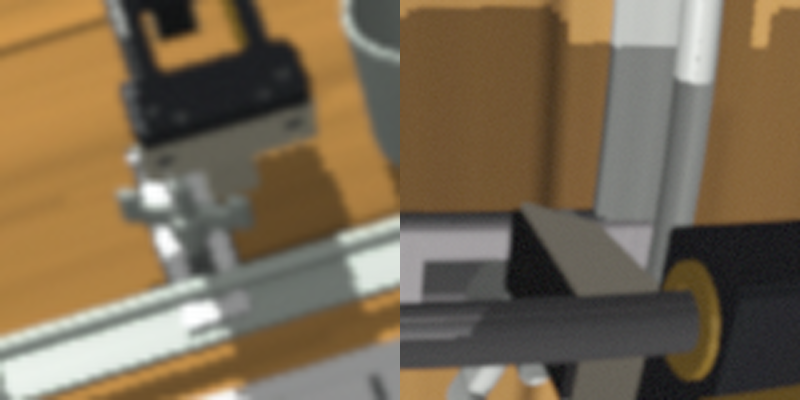

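The nut has turned: wing B now points towards the robot on the near side, at (470,380) in the wrist crop. I'll lift over, come down behind wing B and sweep round the near side.

```bash
python3 -m jog '[[[1,0,-0.002,-0.025,0],[1,-0.028,0.002,-0.025,0],[1,-0.055,0.004,-0.025,0],[1,-0.055,0.004,-0.01,0],[1,-0.055,0.004,-0.001,0]]]'; python3 -m jog '[[[1,0,0,0,0]]]'; python3 -m jog '[[[1,0.0026,-0.009,0,0],[1,0.0063,-0.0173,0,0],[1,0.013,-0.0236,0,0],[1,0.022,-0.028,0.001,0],[1,0.030,-0.0287,0.001,0]]]'; python3 -m jog '[[[1,0.010,0.002,0,0],[1,0.0173,0.0058,0.001,0],[1,0.0225,0.0116,0.001,0],[1,0.0253,0.0195,0.002,0],[1,0.026,0.0275,0.002,0]]]'; python3 -m jog '[[[1,0,0,0,0]]]'
python3 - <<'E'
from h import *
import cv2
a=robot.read_camera("scene")[...,::-1];b=robot.read_camera("wrist")[...,::-1]
cv2.imwrite("pics/t4.png",np.hstack([cv2.resize(a[160:240,120:200],(400,400),interpolation=cv2.INTER_CUBIC),cv2.resize(b[150:300,250:400],(400,400),interpolation=cv2.INTER_CUBIC)]))
E
```

```text
time: 6.42
tool_pos: [0.4767, -0.2072, 0.0443]
tool_rot: [3.14, 0.001, 1.529]
contact_force: [-0.3, 0.1, -1.0]
opening: 0.0914
grip_force: 0.0
time: 6.5
tool_pos: [0.4751, -0.2051, 0.0428]
tool_rot: [-3.138, -0.002, 1.53]
contact_force: [0.1, -0.2, 0.5]
opening: 0.0918
grip_force: 0.0
time: 6.92
tool_pos: [0.4485, -0.1737, 0.0439]
tool_rot: [-3.141, 0.0, 1.531]
contact_force: [0.1, -2.1, 0.2]
opening: 0.0917
grip_force: 1.0
time: 7.33
tool_pos: [0.4782, -0.1491, 0.0416]
tool_rot: [-3.141, -0.0, 1.532]
contact_force: [-4.2, -2.1, 1.8]
opening: 0.092
grip_force: 2.0
time: 7.42
tool_pos: [0.4794, -0.1499, 0.0417]
tool_rot: [3.14, 0.0, 1.532]
contact_force: [-0.7, -0.5, 1.1]
opening: 0.0918
grip_force: 0.7
```

```bash
python3 -m jog '[[[1,0,-0.004,-0.025,0],[1,-0.028,-0.002,-0.025,0],[1,-0.056,0,-0.025,0],[1,-0.056,0,-0.01,0],[1,-0.056,0,0,0]]]'; python3 -m jog '[[[1,0,0,0,0]]]'; python3 -m jog '[[[1,0.0026,-0.009,0,0],[1,0.0063,-0.0173,0,0],[1,0.013,-0.0236,0,0],[1,0.022,-0.028,0.001,0],[1,0.030,-0.0287,0.001,0]]]'; python3 -m jog '[[[1,0.005,0.001,0,0],[1,0.010,0.002,0,0],[1,0.0138,0.004,0.001,0]]]'; python3 -m jog '[[[1,0.0035,0.002,0,0],[1,0.006,0.0045,0,0],[1,0.0087,0.0076,0,0]]]'
```

```text
time: 7.93
tool_pos: [0.4754, -0.2073, 0.0412]
tool_rot: [3.141, 0.0, 1.528]
contact_force: [-0.3, 1.1, -0.0]
opening: 0.0923
grip_force: 0.0
time: 8.02
tool_pos: [0.4736, -0.205, 0.0395]
tool_rot: [-3.137, -0.003, 1.53]
contact_force: [-1.1, 0.3, 0.4]
opening: 0.0918
grip_force: 0.0
time: 8.43
tool_pos: [0.4472, -0.1736, 0.0408]
tool_rot: [-3.141, -0.0, 1.531]
contact_force: [0.4, -2.0, 0.5]
opening: 0.0915
grip_force: 0.9
time: 8.68
tool_pos: [0.4529, -0.1604, 0.04]
tool_rot: [3.141, 0.0, 1.531]
contact_force: [-0.4, -2.1, 2.1]
opening: 0.0919
grip_force: 1.3
time: 8.93
tool_pos: [0.4604, -0.1522, 0.0396]
tool_rot: [-3.141, -0.0, 1.531]
contact_force: [-1.2, -1.6, 1.4]
opening: 0.092
grip_force: 0.7
```

Now finishing this stroke gently, in case the stop comes.

```bash
python3 -m jog '[[[1,0.0015,0.004,0,0],[1,0.0025,0.008,0,0]]]'; python3 -m jog '[[[1,0.0003,0.004,0,0],[1,0.0005,0.008,0,0]]]'; python3 -m jog '[[[1,0,0.002,0,0],[1,0,0.004,0,0],[1,0,0.004,0,0]]]'
python3 - <<'E'
from h import *
import cv2
a=robot.read_camera("scene")[...,::-1];b=robot.read_camera("wrist")[...,::-1]
cv2.imwrite("pics/t5.png",np.hstack([cv2.resize(a[165:225,130:190],(400,400),interpolation=cv2.INTER_CUBIC),cv2.resize(b[150:300,250:400],(400,400),interpolation=cv2.INTER_CUBIC)]))
E
```

```text
time: 9.1
tool_pos: [0.4685, -0.1501, 0.0395]
tool_rot: [-3.141, -0.0, 1.531]
contact_force: [-3.0, -0.9, 2.0]
opening: 0.0917
grip_force: 1.9
time: 9.27
tool_pos: [0.4714, -0.1493, 0.0385]
tool_rot: [-3.129, -0.003, 1.532]
contact_force: [-26.7, -6.0, 11.0]
opening: 0.0918
grip_force: 13.2
time: 9.52
tool_pos: [0.472, -0.1491, 0.0382]
tool_rot: [-3.122, -0.004, 1.532]
contact_force: [-32.0, -5.6, 16.9]
opening: 0.0917
grip_force: 16.5
```

A firm stop at 32 N. I'll back off, rise and check from the earlier viewpoint.

```bash
python3 -m jog '[[[1,0,-0.015,0,0],[1,0,-0.025,-0.02,0],[1,0,-0.03,-0.05,0],[1,-0.03,-0.03,-0.08,0],[1,-0.06,-0.03,-0.11,0]]]'; python3 -m jog '[[[1,-0.025,0,-0.01,0],[1,-0.045,0,-0.01,0],[1,-0.045,0,-0.01,0]]]'
python3 - <<'E'
from h import *
import cv2,json
s=robot.observe();a=robot.read_camera("scene")[...,::-1];b=robot.read_camera("wrist")[...,::-1]
json.dump({k:list(s[k]) for k in("tool_pos","tool_rot")},open("v2.json","w"))
cv2.imwrite("pics/t6.png",np.hstack([cv2.resize(a[165:225,130:190],(400,400),interpolation=cv2.INTER_CUBIC),cv2.resize(b[50:170,260:380],(400,400),interpolation=cv2.INTER_CUBIC)]))
E
```

```text
time: 10.03
tool_pos: [0.448, -0.2077, 0.15]
tool_rot: [-3.141, -0.001, 1.533]
contact_force: [0.4, 0.3, 0.9]
opening: 0.0919
grip_force: 0.0
time: 10.28
tool_pos: [0.4472, -0.257, 0.1598]
tool_rot: [3.138, 0.003, 1.528]
contact_force: [0.2, -0.3, -0.5]
opening: 0.0918
grip_force: 0.0
```

View pics/t6.png

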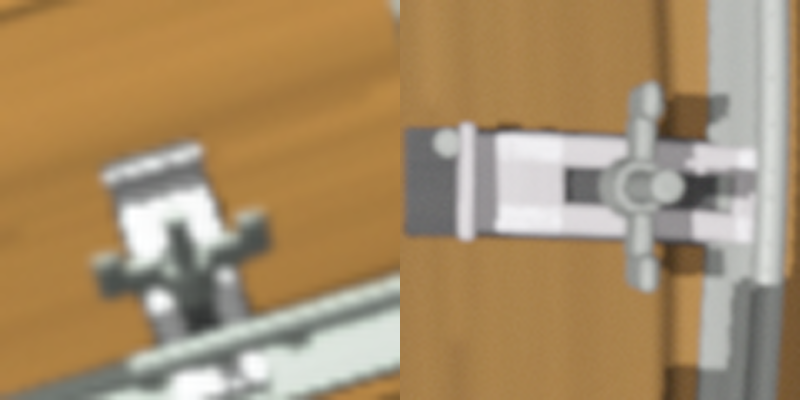

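The strap is home, with the tab at 465 and the plate exposed behind it. The wings lie along y, at (647,100) and (642,272) in the wrist crop. As a last check I'll compare the nut heights of both clamps side by side and look for disturbed neighbours.

```bash
python3 - <<'E'
import cv2,numpy as np
from cell import robot
a=robot.read_camera("scene")[...,::-1]
cv2.imwrite("pics/scene9.png",a)
f=lambda x,y,w,h,W,H:cv2.resize(a[y:y+h,x:x+w],(W,H),interpolation=cv2.INTER_CUBIC)
top=np.hstack([f(137,178,40,30,400,300),f(243,153,40,30,400,300)])
cv2.imwrite("pics/t7.png",np.vstack([top,cv2.resize(np.hstack([cv2.imread("pics/scene0.png"),a]),(800,300))]))
E
```

```text
(no output)
```

View pics/t7.png

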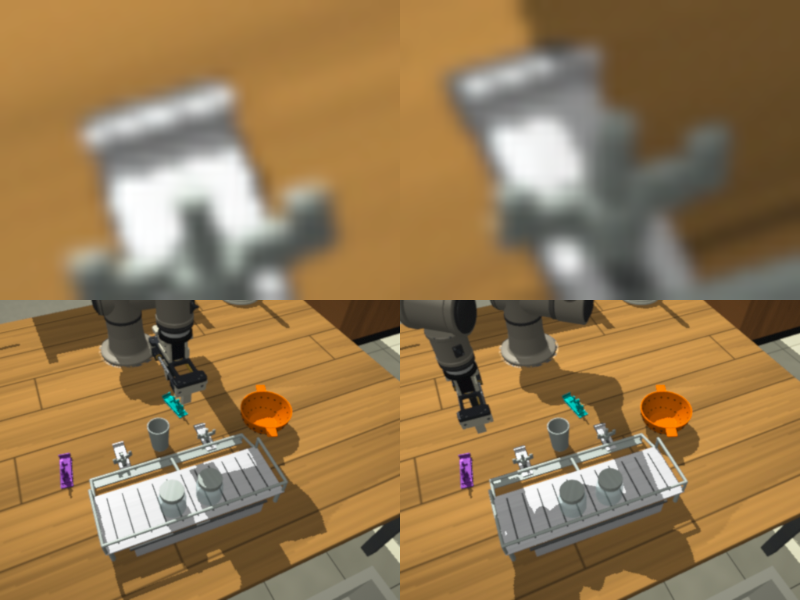

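Nothing else has moved. I'll check the height in numbers against the projection expected for a nut that is fully down.

```bash
python3 - <<'E'
from h import *
def proj(p):
    m=robot.camera_model("scene");K=np.array(m["camera_matrix"]);c=R.from_euler("xyz",m["attitude"]).as_matrix().T@(np.array(p)-m["position"]);q=K@c;return q[:2]/q[2]
for N,l in(((.525,-.177),"loose"),((.5365,.082),"tight")):
    t=proj((*N,.052))
    for up in(0,.003,.006):print(l,up,(proj((*N,.0385+up))-t).round(2))
L=lambda u,v:np.array([137+u/10,178+v/10]);T=lambda u,v:np.array([243+(u-400)/10,153+v/10])
print("loose meas",(L(88,262)+L(308,200))/2-L(197,190),"tight meas",(T(520,200)+T(708,135))/2-T(617,112))
s=proj((.525,-.177,.052));print(s,L(197,190))
E
```

```text
loose 0 [0.95 3.61]
loose 0.003 [0.74 2.82]
loose 0.006 [0.53 2.02]
tight 0 [-0.22  3.73]
tight 0.003 [-0.17  2.91]
tight 0.006 [-0.12  2.08]
loose meas [0.1 4.1] tight meas [-0.3   5.55]
[155.10264928 196.05557879] [156.7 197. ]
```

The loose nut measures 4.1 px, against 3.6 px expected when down and 2.0 px if one turn high. Pushing the wing squarely also met a hard stop at an angle it had passed freely the turn before. The nut is down, so I'm handing in.

```bash
python3 -c "
from cell import robot
print(robot.hand_in())"
```

```text
the job is handed in; nothing more can be done
None
```

I pushed the undone strap home to its stop, then screwed its wing nut clockwise down to a hard stop, and handed the job in at about 10 s. The final pictures show nothing else moved, but the image check of the nut's height was coarse, so "fully down" rests mainly on the hard stop.

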